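Put the stray spice jar away and wedge the box's dovetail lid shut

TASK

Stand the spice jar that was left out on the worktop back in the wooden spice box, upright beside the one already in there. Then fit the box's sliding lid into its dovetail ways, narrow end first, and push it home until it wedges tight with its rear end flush with the open end of the box. Leave everything else where it stands.

Things in the scene. Friction and masses are not known exactly. Their poses are not given: they have to be found in the camera images.
- spice_box: Open wooden box, 174 long (its x) x 108 wide x 132 mm high, does not move (heavy, on rubber feet). Origin: centre of its underside; x runs from the open mouth end (-x) to the far end, z up. Side walls end at z = 118 mm, the seat the lid slides on; above it a darker rail on each long side (z = 118 to 132) forms the dovetail way. The mouth end is open above z = 118 mm.
- box_well (a point): Centre of the floor of the box's well (box x = +1, y = 0, z = 10 mm), axes as the box. The well is 146 mm long (x), 60 mm wide (y) and 108 mm deep up to the seat. The stored jar fills its far part; the stray jar belongs in the free near part, about 24 mm to -x of this point, with some 25 mm free on either side of it along x for fingers.
- box_mouth (a point): Where the lid enters: middle of the top edge of the box's mouth end (box x = -84, y = 0, z = 118 mm), axes as the box. The gap between the undercut rails, measured at the seat, is 88 mm here and narrows evenly to 68 mm at 166 mm farther in, where a stop stands; the rails' top edges, 14 mm higher, overhang by 3.75 mm each.
- lid_home (a point): Point of the box (x = -4, y = 0, z = 118 mm) where the lid's origin lies when it wedges, lid x along box x, rear end flush with the mouth end; a hard push drives it 1 or 2 mm farther. Lid more than 65 mm short of here: it can be lowered between the rails (105 mm short: 2.5 mm to spare each side); nearer, it can only slide.
- lid: Loose wooden lid, lying right way up: a board with dovetailed long edges, 160 long (its x), 14 mm thick, underside 88 wide at the rear (-x) end tapering to 69 mm at the narrow front (+x) end, top 7.5 mm narrower; 0.16 kg. Origin: centre of its underside. Each 1 mm off the middle stops it 17 mm early, so let it centre itself at the end: slacken the grip and push the bar.
- lid_bar (a point): Middle of the lid's grip bar, 25 mm above the lid's origin. The bar runs across the lid (along lid y): 16 mm thick along x, 56 mm long, from z = 14 to 37 mm above the underside. Grasp it from above, fingers closing along lid x. A push of 8 to 15 N on its rear face wedges the lid in its ways; friction then holds it.
- stray_jar: The spice jar to put away: it stands on the worktop, glass with a dark cap, diameter 44, height 105 mm, cap from z = 85 mm up, 0.11 kg. Origin: centre of its underside, z up. Lower than the two mills among which it stands.
- stored_jar: The same kind of spice jar, already standing in the far part of the well (about x = +48 mm of the box). Origin: centre of its underside. It must stay standing in the box.
- salt_mill: Bystander: salt mill, white with a pale cap, diameter 45, height 139 mm, loose. Origin: centre of its underside.
- pepper_mill: Bystander: pepper mill, dark with a grey cap, diameter 45, height 139 mm, loose. Origin: centre of its underside.
- tin: Bystander: low food tin, diameter 73, height 57 mm. Origin: centre of its underside.
- travel_mug: Bystander: grey travel mug with a black top, diameter 86, height 170 mm, right of the box. Origin: centre of its underside.
- teaspoon: Bystander: teaspoon lying near the worktop's front edge, 130 mm long. Origin: centre of its underside.
- remote: Bystander: black remote control lying at the left, 163 x 48 x 19 mm. Origin: centre of its underside.
Things that resemble listed ones, but are neither listed nor needed, are in the scene too. What is shaped like the stray_jar but pink or yellow is not meant.

How it is judged:
On the way, in this order (a step that is already met when the one before it is completed fails the run):
1. the stray jar stands upright on the floor of the spice box, let go (x of stray_jar in the frame of spice_box between -0.06 and 0.06 m and y of stray_jar in the frame of spice_box between -0.015 and 0.015 m and z of stray_jar in the frame of spice_box between 0.006 and 0.015 m and angle between stray_jar's own z axis and vertical below 0.15 rad and contact force between the fingers and stray_jar below 0.3 N), for 0.2 s.
2. the lid is home in its ways and pressed in until it wedges (x of lid in the frame of spice_box between -0.008 and 0.004 m and y of lid in the frame of spice_box between -0.003 and 0.003 m and z of lid in the frame of spice_box between 0.115 and 0.1205 m and angle between the x axis of lid and the x axis of spice_box, either way round below 0.03 rad and angle between lid's own z axis and vertical below 0.03 rad and contact force between lid and spice_box above 12 N), for 0.1 s.
At the end, for the whole second after the job is handed in: Both jars stand upright on the spice box's floor; the lid was pressed in with a few newtons and lies seated in its ways, level and in line (0.03 rad), wedged with its rear end at most 4 mm short of flush with the mouth end; all at rest and let go (x of stray_jar in the frame of spice_box between -0.06 and 0.06 m and y of stray_jar in the frame of spice_box between -0.015 and 0.015 m and z of stray_jar in the frame of spice_box between 0.006 and 0.015 m and angle between each of stray_jar, stored_jar's own z axis and vertical below 0.15 rad and x of stored_jar in the frame of spice_box between -0.06 and 0.06 m and y of stored_jar in the frame of spice_box between -0.015 and 0.015 m and z of stored_jar in the frame of spice_box between 0.006 and 0.015 m and x of lid in the frame of spice_box between -0.008 and 0.004 m and y of lid in the frame of spice_box between -0.003 and 0.003 m and z of lid in the frame of spice_box between 0.115 and 0.1205 m and angle between the x axis of lid and the x axis of spice_box, either way round below 0.03 rad and angle between lid's own z axis and vertical below 0.03 rad and linear speed of lid below 0.005 m/s and linear speed of stray_jar below 0.02 m/s); the robot touches nothing.
It fails at once if a mill is moved more than 3 cm or tipped over (distance of any of salt_mill, pepper_mill from where it was at the start of the episode above 0.03 m or angle between any of salt_mill, pepper_mill's own z axis and vertical above 0.5 rad).
It fails at once if the tin or the travel mug is moved more than 3 cm or tipped over (distance of any of tin, travel_mug from where it was at the start of the episode above 0.03 m or angle between any of tin, travel_mug's own z axis and vertical above 0.5 rad).
It fails at once if the teaspoon or the remote control is moved more than 3 cm (distance of any of teaspoon, remote from where it was at the start of the episode above 0.03 m or angle between any of teaspoon, remote's own z axis and vertical above 0.5 rad).
It also fails if it takes over 64 s, if anything falls off the work surface, if the arm or the gripper's body presses on something with over 40 N, if the wrist force passes 120 N, or if a joint passes its speed limit or range.

ROBOT

A 6-joint arm with a two-finger parallel gripper is mounted at the origin on a cart in front of the work surface, level with it; the furniture and walls round the work are solid. World frame = base frame: x ahead of the robot, y to its left, z up, the work surface at z = 0. Lengths are in m, angles in rad, forces in N, time in s.
With the tool pointing down it reaches from about 0.35 to 0.975 m from the base axis. Payload 4.9 kg.
Tool frame: the origin (TCP) lies midway between the tips of the shut fingers; the grasp point (between the pads) lies 19 mm behind it; z points along the fingers, y is the line along which they close (so a half turn about z gives the same grasp; the last joint's range is limited). The gripper opens to 85 mm and grips with 20 to 120 N. Pads are 22 mm wide; open, the fingers measure 114 mm over their backs; the gripper's body (76 mm by 85 mm) begins 54 mm behind the grasp point. The pads swing forward as they close: fully open they stand 13 mm farther back than shut.
Start: joints at [1.057, 0.053, 1.613, -0, 1.476, -0.119], TCP at [0.24, 0.577, 0.231] pointing down, gripper open.
Joint ranges: [-3.01, 3.01], [-1.01, 2.22], [0.06, 2.58], [-1.02, 4.17], [0.09, 2.62], [-3.14, 3.14]. Speed limits (rad/s): [2.57, 2.57, 3.14, 3.14, 3.14, 3.14].

INTERFACE

Orientations are given as a unit quaternion [w, x, y, z].
In Python, from plant import * gives the robot as it stands.
- The arm moves only by the tool jog_arm, never from a script. Its argument "targets" is a list of rows, each a list of 3 entries, a list of its own where there are three numbers: the shift along the tool's x, y, z in units of 25 mm (1.0 is 25 mm), then the turn, a rotation vector about the tool's x, y, z in units of 8 degrees (1.0 is 8 degrees), then the opening in per cent of the stroke, from 0 (shut) to 100 (fully open). A call has 1 to 8 rows; each row is the pose to reach, as a shift and turn from the pose commanded when the call began, along the tool's axes at that moment; what a row does not reach only later rows make up. A row lasts 1/8 s, in which the tool goes at most 62.5 mm and 10.7 degrees, less where a joint would pass 70% of its speed; a pose out of reach is approached as far as the arm can. A call with a gripper value outside its range is refused whole. The fingers move at their own pace and stop on an object; the grip force is fixed at half the most. Time passes only in rows, so rows that repeat a pose let the fingers close. It gives the time, the measured TCP pose, the force, the opening and the grip force at its end, in the units of the state.
- state(): the state, without advancing time (a new reading comes with each control period).
- grab_frame(name): name is "scene" or "top" or "wrist"; returns (picture, depth): 420x560x3 uint8, red, green, blue; 420x560 float32, m along the optical axis (not along the pixel's ray), 0 where there is no reading.
- camera_params(name): a dict with "fovy" (degrees; the focal length in pixels is half the picture's height over the tangent of half this angle, whatever the lens; pixels are square), "cx", "cy" (the principal point, pixels), "rvec" (rotation vector, rad) and "tvec" (3), from world to camera coordinates, as OpenCV has them; the wrist camera has in their place "hand_eye" (4x4, takes a point from camera to tool coordinates, whose origin is the TCP and whose axes are the flange's). Camera axes: x right, y down, z forward; pixel columns grow to the right and rows downward; lengths in m; the calibration is good to about 2 mm. A picture is of the moment at which its call begins: read the wrist's pose just before it. camera_params takes no time and is no camera call.
- job_done(): hands the job in; it is judged then, once.
The state is a dict: "time": time; "joint_pos": joint angles; "joint_vel": joint speeds; "joint_efforts": joint torques, N m; "tool_pos": TCP position; "tool_rot": TCP orientation; "contact_force": force on the tool from outside, world axes, zero at the start; "ft_torque": the same for the moment, N m; "gripper_width": opening from 0.0 (shut) to 1.0 (fully open); "grasp_force": force on a finger pad.
Only numpy, scipy, OpenCV 4.12 (cv2) and the standard library are available. Lean on these libraries where they do the work, as an engineer would, in place of code of your own. Each camera call takes 0.05 s, during which the arm holds its last target. There are 200 camera calls.

## Working session

There is one attempt and no reset: what is moved stays moved. The work goes in short steps, Python scripts to look and compute and a tool call to move; the robot and the scene stay as the last step left them, time stands still between calls to the robot, and variables do not carry over. Pictures are saved under pics/ and viewed, at most 10 in all, crops included, and the job is handed in when it is done.

Besides the shell and the picture viewer there is one more tool, called after ">>>" as name(argument=value, ...), one argument or row to a line, values as JSON. jog_arm: Moves the arm, as the interface text tells. Its arguments: {"type":"object","properties":{"targets":{"type":"array"}},"required":["targets"]}

```bash
mkdir -p pics; cat > h.py <<'E'
from plant import *
import numpy as np, cv2
from scipy.spatial.transform import Rotation as R
def cam(name):
    p=camera_params(name)
    s=state()
    pic,d=grab_frame(name)
    f=210/np.tan(np.radians(p["fovy"])/2)
    if "hand_eye" in p:
        q=s["tool_rot"]; T=np.eye(4); T[:3,:3]=R.from_quat([q[1],q[2],q[3],q[0]]).as_matrix(); T[:3,3]=s["tool_pos"]
        M=T@np.array(p["hand_eye"])
    else:
        W=np.eye(4); W[:3,:3]=R.from_rotvec(np.ravel(p["rvec"])).as_matrix(); W[:3,3]=np.ravel(p["tvec"]); M=np.linalg.inv(W)
    return pic,d,f,p["cx"],p["cy"],M
def cloud(c):
    pic,d,f,cx,cy,M=c
    v,u=np.mgrid[:420,:560]
    P=np.stack([(u-cx)/f*d,(v-cy)/f*d,d],-1)@M[:3,:3].T+M[:3,3]
    P[d<=0]=np.nan
    return P
def ray(c,u,v,z):
    _,_,f,cx,cy,M=c
    r=M[:3,:3]@np.array([(u-cx)/f,(v-cy)/f,1]); return M[:3,3]+r*(z-M[2,3])/r[2]
def save(n,pic): cv2.imwrite(f"pics/{n}.png",cv2.cvtColor(pic,cv2.COLOR_RGB2BGR))
def show(s): print({k:np.round(s[k],3).tolist() for k in ("time","joint_pos","tool_pos","tool_rot","contact_force","gripper_width","grasp_force")})
E
python3 - <<'E'
from h import *
import pickle
for n in("scene","top"):
    c=cam(n); save(n,c[0]); pickle.dump(c,open(n+".pkl","wb")); print(n,c[2:5],c[5].round(3).tolist())
show(state())
E
```

```text
scene (np.float64(441.44905052653655), 278.3171142671842, 205.68570190898294) [[0.862, -0.351, 0.366, 0.083], [-0.507, -0.595, 0.624, -0.538], [-0.001, -0.723, -0.69, 0.853], [0.0, 0.0, 0.0, 1.0]]
top (np.float64(420.7322909269466), 283.697968115131, 211.94052004324473) [[0.009, -0.988, 0.153, 0.308], [-1.0, -0.011, -0.014, 0.144], [0.016, -0.153, -0.988, 1.31], [0.0, 0.0, 0.0, 1.0]]
{'time': 0.1, 'joint_pos': [1.057, 0.053, 1.614, 0.0, 1.476, -0.119], 'tool_pos': [0.24, 0.576, 0.23], 'tool_rot': [-0.0, 0.196, 0.981, -0.001], 'contact_force': [0.189, 0.264, 0.327], 'gripper_width': 0.997, 'grasp_force': 0.0}
```

View pics/top.png

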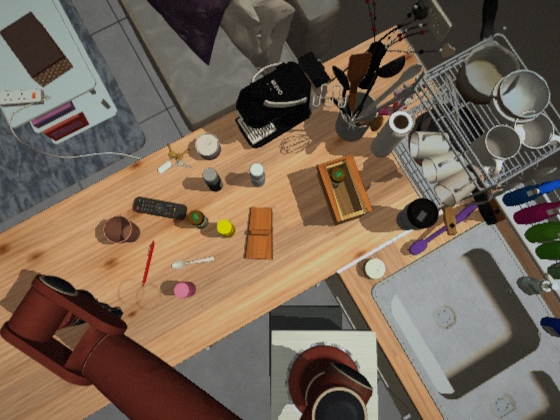

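View pics/scene.png

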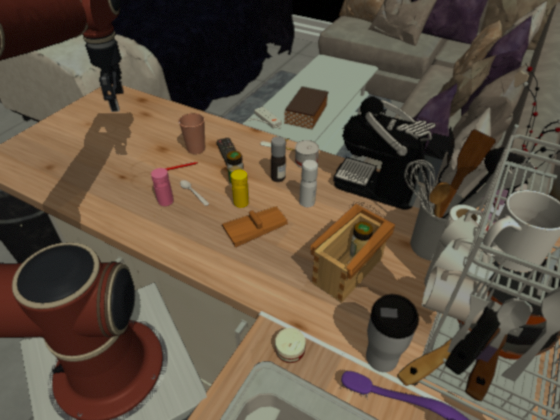

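The top view shows the stray jar (197,218) between the remote and a yellow look-alike (225,228), the lid (259,233), the box (344,190) with the stored jar at (338,174), and the mills (212,178) and (257,175). The scene view agrees: jar (234,160), lid (255,226), box (350,250).

```bash
python3 - <<'E'
from h import *
import pickle
T=pickle.load(open("top.pkl","rb")); S=pickle.load(open("scene.pkl","rb"))
P=cloud(T)
for n,(u,v) in dict(jar=(197,217),stored=(338,174),yellow=(225,228),pink=(184,290),m1=(212,178),m2=(257,174),remote=(160,208),tin=(208,146),spoon=(190,263),mug=(418,213)).items():
    w=P[v-3:v+4,u-3:u+4].reshape(-1,3); print(n,np.nanmedian(w,0).round(3),T[0][v,u])
# elevated objects near work: heights segmentation
def rect(mask,z):
    m=mask.astype(np.uint8); n,l,st,ce=cv2.connectedComponentsWithStats(m)
    i=1+np.argmax(st[1:,4]); 
    q=P[l==i][:,:2]; r=cv2.minAreaRect((q*1000).astype(np.float32)); print(r,st[i,4],np.nanmedian(P[l==i],0).round(3)); return l==i
def near(u0,u1,v0,v1,a,b):
    m=np.zeros((420,560),bool); m[v0:v1,u0:u1]=1; return m&(P[...,2]>a)&(P[...,2]<b)
print("lid top");rect(near(235,285,195,270,.008,.022),0)
print("lid bar");rect(near(235,285,195,270,.028,.045),0)
print("box top");rect(near(305,380,140,235,.122,.145),0)
print("jar");rect(near(185,210,205,228,.09,.12),0)
print("stored");rect(near(325,355,160,190,.09,.119),0)
print("yel");rect(near(212,240,215,240,.08,.15),0)
big=cv2.resize(np.hstack([T[0][195:275,175:295],T[0][135:235,300:400][:80]]),None,fx=3.5,fy=3.5,interpolation=cv2.INTER_CUBIC); save("crop",big)
E
```

```text
jar [0.477 0.376 0.105] [101 138  85]
stored [ 0.607 -0.031  0.116] [ 61 121  65]
yellow [0.446 0.295 0.105] [203 199   0]
pink [0.27  0.404 0.105] [201 123 146]
m1 [0.585 0.332 0.137] [152 145 137]
m2 [0.598 0.204 0.136] [200 208 200]
remote [0.516 0.509 0.018] [69 68 61]
tin [0.706 0.361 0.054] [200 192 173]
spoon [0.348 0.411 0.002] [174 158 135]
mug [ 0.487 -0.245  0.162] [15 11 11]
lid top
((445.98248291015625, 203.88482666015625), (162.6699981689453, 79.99378204345703), 0.7922124862670898) 1099 [0.432 0.2   0.013]
lid bar
((444.55413818359375, 200.2209014892578), (55.18242263793945, 15.948843002319336), 89.42157745361328) 98 [0.444 0.2   0.035]
box top
((566.0875854492188, -45.528343200683594), (174.57333374023438, 109.39414978027344), 18.688217163085938) 871 [ 0.581 -0.025  0.131]
jar
((476.9621276855469, 381.7333068847656), (41.930450439453125, 40.69240188598633), 89.08901977539062) 195 [0.477 0.38  0.105]
stored
((599.805908203125, -40.515533447265625), (94.26265716552734, 61.22568893432617), 21.231220245361328) 362 [ 0.612 -0.035  0.114]
yel
((450.871826171875, 297.4283447265625), (42.027828216552734, 41.60283279418945), 0.32867884635925293) 198 [0.451 0.298 0.104]
```

View pics/crop.png

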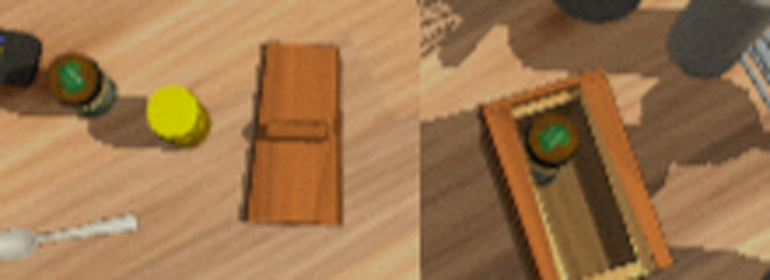

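The crop confirms a brown-and-green capped jar, with the lid's narrow end toward world +x. The box's stored jar sits at the far end, so box +x points at about 18.7°. The sizes match: lid 160x80, box 174x109, jar height 105. Next I compute the move to the jar.

```bash
cat >> h.py <<'E'
def goto(x,y,z,yaw):  # yaw (deg) of the closing axis; prints shift and turn in jog units
    s=state(); q=s["tool_rot"]; r=R.from_quat([q[1],q[2],q[3],q[0]]); m=r.as_matrix()
    best=None
    for k in(0,180):
        a=np.radians(yaw+k); Y=np.array([np.cos(a),np.sin(a),0]); Z=np.array([0,0,-1.]); t=np.stack([np.cross(Y,Z),Y,Z],1)
        v=(r.inv()*R.from_matrix(t)).as_rotvec()
        if best is None or np.linalg.norm(v)<np.linalg.norm(best): best=v
    print((m.T@(np.array([x,y,z])-s["tool_pos"])/.025).round(2).tolist(),(np.degrees(best)/8).round(2).tolist())
E
python3 - <<'E'
from h import *
goto(.477,.381,.2,18.7); goto(.477,.381,.066,18.7)
E
```

```text
[-11.75, -3.57, 1.21] [-0.01, 0.0, 6.09]
[-11.76, -3.56, 6.57] [-0.01, 0.0, 6.09]
```

>>> jog_arm(
  targets=[
    [[-11.75, -3.57, 1.2], [0, 0, 6.1], 100],
    [[-11.75, -3.57, 1.2], [0, 0, 6.1], 100],
    [[-11.75, -3.57, 1.2], [0, 0, 6.1], 100],
    [[-11.75, -3.57, 1.2], [0, 0, 6.1], 100],
    [[-11.75, -3.57, 1.2], [0, 0, 6.1], 100],
    [[-11.75, -3.57, 1.2], [0, 0, 6.1], 100],
    [[-11.75, -3.57, 1.2], [0, 0, 6.1], 100],
    [[-11.75, -3.57, 1.2], [0, 0, 6.1], 100],
  ],
)

```text
time: 1.1
tool_pos: [0.4762, 0.3825, 0.2013]
tool_rot: [-0.0, 0.583, 0.813, -0.0]
contact_force: [-0.4, 0.8, -0.1]
gripper_width: 0.999
grasp_force: 0.0
```

```bash
python3 - <<'E'
from h import *
show(state()); c=cam("wrist"); save("w1",c[0]); P=cloud(c)
m=(P[...,2]>.095)&(P[...,2]<.115)
n,l,st,ce=cv2.connectedComponentsWithStats(m.astype(np.uint8))
for i in range(1,n):
    if st[i,4]>300: q=P[l==i]; print(st[i],ce[i].round(),cv2.minAreaRect((q[:,:2]*1000).astype(np.float32)),np.median(c[0][l==i],0))
goto(.477,.381,.066,18.7)
E
```

```text
{'time': 1.1, 'joint_pos': [0.555, 0.039, 1.677, 0.0, 1.425, 0.228], 'tool_pos': [0.476, 0.382, 0.201], 'tool_rot': [-0.0, 0.583, 0.813, -0.0], 'contact_force': [-0.43, 0.842, -0.089], 'gripper_width': 0.999, 'grasp_force': 0.0}
[   0   53   64   65 3330] [29. 86.] ((273.0302734375, 412.5804443359375), (38.73705291748047, 43.826141357421875), 8.569893836975098) [208. 129. 146.]
[ 253  184   54   55 2277] [280. 211.] ((476.8193664550781, 381.73297119140625), (43.2877082824707, 42.75230026245117), 53.070556640625) [116.  90.  27.]
[ 195  263   52   51 2009] [221. 288.] ((450.476318359375, 298.4605712890625), (43.163414001464844, 43.69580841064453), 43.15757751464844) [215. 221.  16.]
[-0.07, 0.01, 5.42] [0.0, -0.0, 0.0]
```

View pics/w1.png

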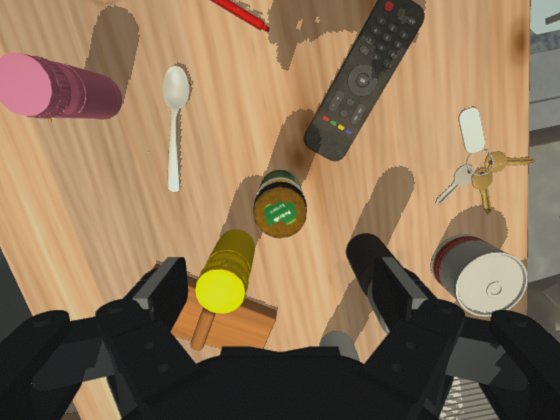

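The jar cap at (280,211) measures (0.477, 0.382), matching the top view. I descend with the fingers clear of the yellow jar and the mill, then grasp.

>>> jog_arm(
  targets=[
    [[0, 0, 2], [0, 0, 0], 100],
    [[0, 0, 4], [0, 0, 0], 100],
    [[0, 0, 5.4], [0, 0, 0], 100],
    [[0, 0, 5.4], [0, 0, 0], 100],
    [[0, 0, 5.4], [0, 0, 0], 10],
    [[0, 0, 5.4], [0, 0, 0], 10],
    [[0, 0, 5.4], [0, 0, 0], 10],
    [[0, 0, 5.4], [0, 0, 0], 10],
  ],
)

```text
time: 2.15
tool_pos: [0.4784, 0.3825, 0.0692]
tool_rot: [0.0, 0.584, 0.812, 0.002]
contact_force: [-1.6, -0.9, 6.3]
gripper_width: 0.505
grasp_force: 60.2
```

>>> jog_arm(
  targets=[
    [[0, 0, 0], [0, 0, 0], 10],
    [[0, 0, 0], [0, 0, 0], 10],
    [[0, 0, -1], [0, 0, 0], 10],
    [[0, 0, -3], [0, 0, 0], 10],
    [[0, 0, -5], [0, 0, 0], 10],
    [[0, 0, -7], [0, 0, 0], 10],
    [[0, 0, -8], [0, 0, 0], 10],
    [[0, 0, -8], [0, 0, 0], 10],
  ],
)

```text
time: 3.15
tool_pos: [0.4785, 0.3823, 0.2702]
tool_rot: [0.001, 0.584, 0.812, 0.003]
contact_force: [0.3, 0.7, -0.0]
gripper_width: 0.5
grasp_force: 61.0
```

```bash
python3 - <<'E'
from h import *
show(state())
a=np.radians(18.7); x,y=np.array([.566,-.0455])-.023*np.array([np.cos(a),np.sin(a)])
goto(x,y,.26,18.7)
E
```

```text
{'time': 3.15, 'joint_pos': [0.553, -0.001, 1.604, -0.0, 1.533, 0.228], 'tool_pos': [0.478, 0.382, 0.27], 'tool_rot': [0.001, 0.584, 0.812, 0.003], 'contact_force': [0.295, 0.666, -0.008], 'gripper_width': 0.5, 'grasp_force': 60.963}
[-17.34, -3.06, 0.36] [0.05, -0.01, -0.02]
```

>>> jog_arm(
  targets=[
    [[-2.2, -0.4, 0], [0, 0, 0], 10],
    [[-4.5, -0.8, 0], [0, 0, 0], 10],
    [[-6.8, -1.2, 0], [0, 0, 0], 10],
    [[-9, -1.6, 0], [0, 0, 0], 10],
    [[-11.2, -2, 0], [0, 0, 0], 10],
    [[-13.4, -2.4, 0], [0, 0, 0], 10],
    [[-15.5, -2.75, 0], [0, 0, 0], 10],
    [[-17.3, -3.05, 0], [0, 0, 0], 10],
  ],
)

```text
time: 4.15
tool_pos: [0.5418, -0.0546, 0.2639]
tool_rot: [-0.001, 0.584, 0.812, -0.001]
contact_force: [0.6, 0.0, -0.9]
gripper_width: 0.497
grasp_force: 61.1
```

```bash
python3 - <<'E'
from h import *
show(state()); c=cam("wrist"); show(state()); save("w2",c[0]); P=cloud(c)
import pickle; pickle.dump(c,open("w2.pkl","wb"))
m=(P[...,2]>.124)&(P[...,2]<.14)
n,l,st,ce=cv2.connectedComponentsWithStats(m.astype(np.uint8))
for i in range(1,n):
    if st[i,4]>300: q=P[l==i]; print(st[i],ce[i].round(),cv2.minAreaRect((q[:,:2]*1000).astype(np.float32)),np.median(c[0][l==i],0),np.median(q[:,2]))
T=cloud(cam("top")); 
v,u=np.mgrid[:420,:560]
m=(T[...,2]>.122)&(T[...,2]<.145)&(u>305)&(u<380)&(v>140)&(v<235)
E
```

```text
{'time': 4.15, 'joint_pos': [-0.237, -0.156, 1.759, -0.0, 1.541, -0.56], 'tool_pos': [0.542, -0.055, 0.264], 'tool_rot': [-0.001, 0.584, 0.812, -0.001], 'contact_force': [0.627, 0.023, -0.939], 'gripper_width': 0.497, 'grasp_force': 61.058}
{'time': 4.2, 'joint_pos': [-0.243, -0.153, 1.758, -0.004, 1.539, -0.562], 'tool_pos': [0.542, -0.059, 0.264], 'tool_rot': [-0.0, 0.586, 0.811, -0.002], 'contact_force': [-0.901, -3.333, -0.817], 'gripper_width': 0.504, 'grasp_force': 61.026}
[ 207  140  200  116 6635] [334. 178.] ((563.92919921875, -47.313201904296875), (174.29010009765625, 107.76522064208984), 18.231962203979492) [210. 138.  72.] 0.1328172680490058
[450 259  84  50 843] [480. 278.] ((761.6737060546875, -63.50083541870117), (85.02436065673828, 23.98097038269043), 50.761741638183594) [88. 86. 77.] 0.13114717877115745
```

View pics/w2.png

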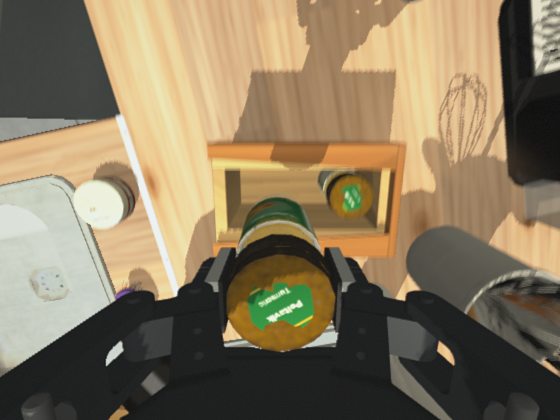

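The box occupies pixels (210–405, 140–255), with the stored jar at (350,195), and the jar is held upright above it. The wrist estimate was taken while moving, and it agrees with the top view within about 2 mm. I average the two.

```bash
python3 - <<'E'
from h import *
show(state()); c=cam("wrist"); P=cloud(c); show(state())
m=(P[...,2]>.124)&(P[...,2]<.14)
n,l,st,ce=cv2.connectedComponentsWithStats(m.astype(np.uint8)); i=1+np.argmax(st[1:,4])
r=cv2.minAreaRect((P[l==i][:,:2]*1000).astype(np.float32)); print(r)
goto(.5432,-.0535,.25,18.5); goto(.5432,-.0535,.081,18.5)
E
```

```text
{'time': 4.25, 'joint_pos': [-0.239, -0.154, 1.759, -0.001, 1.541, -0.558], 'tool_pos': [0.542, -0.056, 0.264], 'tool_rot': [-0.001, 0.586, 0.81, -0.001], 'contact_force': [0.062, -0.27, -0.883], 'gripper_width': 0.499, 'grasp_force': 61.025}
{'time': 4.3, 'joint_pos': [-0.237, -0.155, 1.759, 0.0, 1.541, -0.557], 'tool_pos': [0.542, -0.054, 0.264], 'tool_rot': [-0.002, 0.585, 0.811, -0.001], 'contact_force': [-0.368, 1.082, -1.981], 'gripper_width': 0.494, 'grasp_force': 61.024}
((564.2131958007812, -47.27728271484375), (174.14089965820312, 108.08070373535156), 18.358430862426758)
[0.01, 0.06, 0.55] [-0.02, -0.01, -0.02]
[0.0, 0.08, 7.31] [-0.02, -0.01, -0.02]
```

>>> jog_arm(
  targets=[
    [[0, 0.05, 1], [0, 0, 0], 10],
    [[0, 0.05, 2], [0, 0, 0], 10],
    [[0, 0.05, 3], [0, 0, 0], 10],
    [[0, 0.05, 4], [0, 0, 0], 10],
    [[0, 0.05, 5], [0, 0, 0], 10],
    [[0, 0.05, 5.8], [0, 0, 0], 10],
    [[0, 0.05, 6.4], [0, 0, 0], 10],
    [[0, 0.05, 6.6], [0, 0, 0], 10],
  ],
)

```text
time: 5.3
tool_pos: [0.5433, -0.0519, 0.1]
tool_rot: [-0.001, 0.584, 0.812, -0.0]
contact_force: [-0.4, -0.3, -1.5]
gripper_width: 0.497
grasp_force: 61.0
```

>>> jog_arm(
  targets=[
    [[0, 0, 0.3], [0, 0, 0], 10],
    [[0, 0, 0.6], [0, 0, 0], 10],
    [[0, 0, 0.7], [0, 0, 0], 10],
    [[0, 0, 0.7], [0, 0, 0], 10],
    [[0, 0, 0.7], [0, 0, 0], 10],
  ],
)

```text
time: 5.92
tool_pos: [0.5442, -0.0524, 0.0842]
tool_rot: [0.0, 0.584, 0.812, 0.0]
contact_force: [0.6, 0.1, -1.3]
gripper_width: 0.5
grasp_force: 61.0
```

>>> jog_arm(
  targets=[
    [[0, 0, 0.1], [0, 0, 0], 10],
    [[0, 0, 0.18], [0, 0, 0], 10],
    [[0, 0, 0.18], [0, 0, 0], 10],
    [[0, 0, 0.18], [0, 0, 0], 10],
  ],
)

```text
time: 6.42
tool_pos: [0.5439, -0.0523, 0.0793]
tool_rot: [0.0, 0.584, 0.812, 0.0]
contact_force: [0.7, 0.0, -1.6]
gripper_width: 0.501
grasp_force: 61.1
```

>>> jog_arm(
  targets=[
    [[0, 0, 0.06], [0, 0, 0], 10],
    [[0, 0, 0.12], [0, 0, 0], 10],
    [[0, 0, 0.12], [0, 0, 0], 10],
    [[0, 0, 0.12], [0, 0, 0], 10],
  ],
)

```text
time: 6.92
tool_pos: [0.5444, -0.0528, 0.0792]
tool_rot: [0.0, 0.584, 0.812, -0.0]
contact_force: [-6.7, 0.5, 13.1]
gripper_width: 0.5
grasp_force: 62.7
```

The jar has touched the floor. I ease off, open to about 62%, and retract upward.

>>> jog_arm(
  targets=[
    [[0, 0, -0.1], [0, 0, 0], 10],
    [[0, 0, -0.1], [0, 0, 0], 55],
    [[0, 0, -0.1], [0, 0, 0], 62],
    [[0, 0, -0.1], [0, 0, 0], 62],
    [[0, 0, -0.1], [0, 0, 0], 62],
    [[0, 0, -0.1], [0, 0, 0], 62],
  ],
)

```text
time: 7.68
tool_pos: [0.5439, -0.0523, 0.0787]
tool_rot: [-0.0, 0.584, 0.812, -0.0]
contact_force: [-0.2, -0.6, 0.4]
gripper_width: 0.62
grasp_force: 0.0
```

>>> jog_arm(
  targets=[
    [[0, 0, -0.5], [0, 0, 0], 62],
    [[0, 0, -1], [0, 0, 0], 62],
    [[0, 0, -2], [0, 0, 0], 62],
    [[0, 0, -3.5], [0, 0, 0], 62],
    [[0, 0, -5.5], [0, 0, 0], 100],
    [[0, 0, -7.5], [0, 0, 0], 100],
    [[0, 0, -8], [0, 0, 0], 100],
    [[0, 0, -8], [0, 0, 0], 100],
  ],
)

```text
time: 8.68
tool_pos: [0.5443, -0.0524, 0.2802]
tool_rot: [0.001, 0.584, 0.812, 0.0]
contact_force: [-0.6, 0.2, -0.8]
gripper_width: 0.999
grasp_force: 0.0
```

```bash
python3 - <<'E'
from h import *
show(state()); 
c=cam("top"); pic=c[0]; P=cloud(c)
v,u=np.mgrid[:420,:560]
w=cam("wrist"); Q=cloud(w); save("w3",w[0])
m=(Q[...,2]>.124)&(Q[...,2]<.14)
n,l,st,ce=cv2.connectedComponentsWithStats(m.astype(np.uint8)); 
for i in range(1,n):
    if st[i,4]>1000: print(cv2.minAreaRect((Q[l==i][:,:2]*1000).astype(np.float32)))
m=(Q[...,2]>.108)&(Q[...,2]<.1175)
n,l,st,ce=cv2.connectedComponentsWithStats(m.astype(np.uint8)); 
for i in range(1,n):
    if st[i,4]>300: print(ce[i],cv2.minAreaRect((Q[l==i][:,:2]*1000).astype(np.float32)),np.nanmedian(Q[l==i],0))
goto(.4445,.2005,.25,.5)
E
```

```text
{'time': 8.675, 'joint_pos': [-0.232, -0.161, 1.737, -0.0, 1.562, -0.556], 'tool_pos': [0.544, -0.052, 0.28], 'tool_rot': [0.001, 0.584, 0.812, 0.0], 'contact_force': [-0.58, 0.218, -0.75], 'gripper_width': 0.999, 'grasp_force': 0.0}
((564.015869140625, -46.97325897216797), (173.89830017089844, 107.37196350097656), 18.496540069580078)
[307.01716069 211.26521061] ((562.9835205078125, -48.90834045410156), (147.96556091308594, 60.270503997802734), 18.265104293823242) [ 0.58636219 -0.06691393  0.11348623]
[344.9795022  192.31918009] ((606.2230834960938, -30.622623443603516), (42.32424545288086, 42.42908477783203), 15.539444923400879) [ 0.6054445  -0.03018496  0.11624603]
[277.94610778 193.42290419] ((542.0028686523438, -53.71918487548828), (42.54762268066406, 42.54777145385742), 73.8370361328125) [ 0.54181706 -0.0526822   0.11625443]
[458.99539171 265.55760369] ((761.8887329101562, -65.51425170898438), (88.35826873779297, 26.14839744567871), 52.02925109863281) [ 0.7480934  -0.06500045  0.11294638]
[10.83, -0.52, 1.1] [-0.02, -0.01, 2.26]
```

View pics/w3.png

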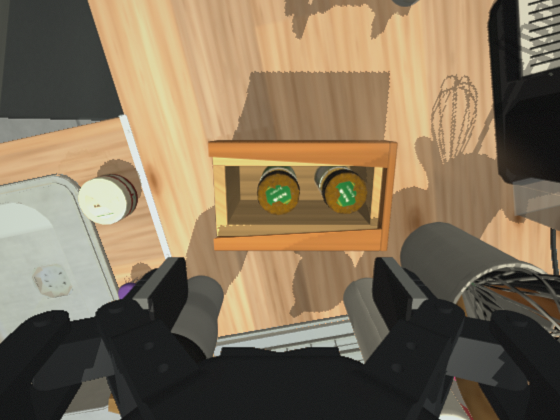

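Both jars stand upright in the well, the stray one at (278,193) and the stored one at (345,192). The top heights of 0.116 m agree with each other. Wrist measurements run about 2 mm short along the closing axis, as seen on the jar I gripped. Next, the lid.

>>> jog_arm(
  targets=[
    [[2.3, -0.1, 0.2], [0, 0, 0.4], 100],
    [[4.6, -0.2, 0.4], [0, 0, 0.8], 100],
    [[6.9, -0.3, 0.8], [0, 0, 1.4], 100],
    [[9, -0.4, 1.2], [0, 0, 1.9], 100],
    [[10.85, -0.5, 2], [0, 0, 2.26], 100],
    [[10.85, -0.5, 2.6], [0, 0, 2.26], 100],
    [[10.85, -0.5, 2.6], [0, 0, 2.26], 100],
    [[10.85, -0.5, 2.6], [0, 0, 2.26], 100],
  ],
)

```text
time: 9.78
tool_pos: [0.4461, 0.1999, 0.2136]
tool_rot: [-0.0, 0.705, 0.71, -0.0]
contact_force: [0.3, -0.5, 1.1]
gripper_width: 0.999
grasp_force: 0.0
```

```bash
python3 - <<'E'
from h import *
show(state()); w=cam("wrist"); Q=cloud(w); save("w4",w[0]); show(state())
reg=(abs(Q[...,0]-.445)<.11)&(abs(Q[...,1]-.2)<.06)
for a,b in((.027,.045),(.008,.02),(.008,.045)):
    m=reg&(Q[...,2]>a)&(Q[...,2]<b)
    n,l,st,ce=cv2.connectedComponentsWithStats(m.astype(np.uint8)); i=1+np.argmax(st[1:,4])
    p=Q[l==i]; print(st[i],cv2.minAreaRect((p[:,:2]*1000).astype(np.float32)),np.median(p,0).round(4))
# edges: y limits per x slice of lid top
    if b>.04 and a<.01:
        xs=np.arange(.37,.525,.01); L=[];
        for x in xs:
            s=p[(abs(p[:,0]-x)<.004)&(p[:,2]<.022)]
            if len(s)>8: L.append((x,s[:,1].min(),s[:,1].max()))
        L=np.array(L); print(np.polyfit(L[:,0],(L[:,1]+L[:,2])/2,1),((L[:,1]+L[:,2])/2*1000).round(1),((L[:,2]-L[:,1])*1000).round(1))
E
```

```text
{'time': 9.775, 'joint_pos': [0.269, -0.271, 1.941, -0.0, 1.472, 0.262], 'tool_pos': [0.446, 0.2, 0.214], 'tool_rot': [-0.0, 0.705, 0.71, -0.0], 'contact_force': [0.3, -0.516, 1.094], 'gripper_width': 0.999, 'grasp_force': 0.0}
{'time': 9.825, 'joint_pos': [0.269, -0.271, 1.94, -0.0, 1.472, 0.262], 'tool_pos': [0.446, 0.2, 0.214], 'tool_rot': [0.0, 0.705, 0.71, 0.0], 'contact_force': [-0.541, -0.185, -0.215], 'gripper_width': 1.003, 'grasp_force': 0.0}
[269 164  17  52 756] ((442.75177001953125, 199.56446838378906), (54.34694290161133, 16.003366470336914), 87.9458236694336) [0.4431 0.2007 0.0372]
[ 205  146  146   73 8361] ((442.9093933105469, 199.97901916503906), (81.69659423828125, 160.45457458496094), 88.1999282836914) [0.4307 0.202  0.0149]
[ 205  146  146   73 9126] ((442.9093933105469, 199.97901916503906), (81.69659423828125, 160.45457458496094), 88.1999282836914) [0.4379 0.2019 0.0149]
[-0.03272297  0.21421075] [202.2 202.1 201.6 201.  200.5 200.1 200.3 199.9 199.3 198.9 198.3 199.
 198.6 198.  197.4 197.1] [80.5 80.3 79.3 78.6 77.5 76.2 74.2 72.8 71.8 70.8 69.8 68.2 67.  66.3
 65.5 64. ]
```

```bash
python3 - <<'E'
from h import *
goto(.4447,.1999,.016,-1.9)
E
```

```text
[-0.0, -0.07, 7.93] [0.0, 0.0, 0.29]
```

>>> jog_arm(
  targets=[
    [[0, -0.07, 2], [0, 0, 0.29], 100],
    [[0, -0.07, 4], [0, 0, 0.29], 70],
    [[0, -0.07, 6], [0, 0, 0.29], 50],
    [[0, -0.07, 7.2], [0, 0, 0.29], 50],
    [[0, -0.07, 7.8], [0, 0, 0.29], 50],
    [[0, -0.07, 7.8], [0, 0, 0.29], 50],
    [[0, -0.07, 7.8], [0, 0, 0.29], 50],
  ],
)

```text
time: 10.7
tool_pos: [0.4456, 0.201, 0.0207]
tool_rot: [0.001, 0.718, 0.696, 0.001]
contact_force: [0.6, 0.9, 0.1]
gripper_width: 0.504
grasp_force: 0.0
```

>>> jog_arm(
  targets=[
    [[0, 0, 0.08], [0, 0, 0], 50],
    [[0, 0, 0.08], [0, 0, 0], 30],
    [[0, 0, 0.08], [0, 0, 0], 5],
    [[0, 0, 0.08], [0, 0, 0], 5],
    [[0, 0, 0.08], [0, 0, 0], 5],
    [[0, 0, 0.08], [0, 0, 0], 5],
  ],
)

```text
time: 11.45
tool_pos: [0.4444, 0.201, 0.0175]
tool_rot: [0.0, 0.718, 0.696, 0.0]
contact_force: [-1.5, 0.4, 5.1]
gripper_width: 0.169
grasp_force: 62.7
```

```bash
python3 - <<'E'
from h import *
show(state())
A=[]
for i in range(3):
    cam("top"); s=state(); A.append(s["tool_pos"])
print(np.round(A,4).tolist()); show(s)
E
```

```text
{'time': 11.45, 'joint_pos': [0.272, -0.034, 2.086, 0.0, 1.089, 0.304], 'tool_pos': [0.444, 0.201, 0.018], 'tool_rot': [0.0, 0.718, 0.696, 0.0], 'contact_force': [-1.456, 0.406, 5.1], 'gripper_width': 0.169, 'grasp_force': 62.736}
[[0.4444, 0.201, 0.0175], [0.4444, 0.201, 0.0175], [0.4444, 0.201, 0.0175]]
{'time': 11.6, 'joint_pos': [0.272, -0.034, 2.086, 0.0, 1.089, 0.304], 'tool_pos': [0.444, 0.201, 0.018], 'tool_rot': [0.0, 0.718, 0.696, 0.0], 'contact_force': [-1.471, 0.551, 5.401], 'gripper_width': 0.171, 'grasp_force': 62.735}
```

>>> jog_arm(
  targets=[
    [[0, 0, -0.5], [0, 0, 0], 5],
    [[0, 0, -2], [0, 0, 0], 5],
    [[0, 0, -4], [0, 0, 0], 5],
    [[0, 0, -6], [0, 0, 0], 5],
    [[0, 0, -8], [0, 0, 0], 5],
    [[0, 0, -9], [0, 0, 0], 5],
    [[0, 0, -9], [0, 0, 0], 5],
    [[0, 0, -9], [0, 0, 0], 5],
  ],
)

```text
time: 12.6
tool_pos: [0.4429, 0.2005, 0.2398]
tool_rot: [-0.001, 0.718, 0.696, -0.001]
contact_force: [0.8, -0.7, -3.3]
gripper_width: 0.171
grasp_force: 61.8
```

```bash
python3 - <<'E'
from h import *
show(state()); goto(.4622,-.0799,.22,18.45)
E
```

```text
{'time': 12.6, 'joint_pos': [0.272, -0.292, 1.915, -0.0, 1.522, 0.304], 'tool_pos': [0.443, 0.201, 0.24], 'tool_rot': [-0.001, 0.718, 0.696, -0.001], 'contact_force': [0.799, -0.743, -3.339], 'gripper_width': 0.171, 'grasp_force': 61.822}
[-11.19, 1.13, 0.8] [-0.02, 0.0, -2.53]
```

>>> jog_arm(
  targets=[
    [[-1.5, 0.15, 0], [0, 0, -0.3], 5],
    [[-3.2, 0.32, 0], [0, 0, -0.7], 5],
    [[-5, 0.5, 0], [0, 0, -1.1], 5],
    [[-6.8, 0.7, 0], [0, 0, -1.5], 5],
    [[-8.6, 0.9, 0.2], [0, 0, -1.9], 5],
    [[-10, 1, 0.4], [0, 0, -2.3], 5],
    [[-11, 1.1, 0.6], [0, 0, -2.5], 5],
    [[-11.2, 1.13, 0.8], [0, 0, -2.53], 5],
  ],
)

```text
time: 13.6
tool_pos: [0.462, -0.0808, 0.219]
tool_rot: [-0.002, 0.586, 0.81, -0.001]
contact_force: [-0.3, 0.8, -1.3]
gripper_width: 0.17
grasp_force: 61.7
```

>>> jog_arm(
  targets=[
    [[0, 0, 0], [0, 0, 0], 5],
    [[0, 0, 0], [0, 0, 0], 5],
    [[0, 0, 0], [0, 0, 0], 5],
  ],
)

```text
time: 13.98
tool_pos: [0.4634, -0.0793, 0.222]
tool_rot: [0.0, 0.584, 0.812, 0.0]
contact_force: [0.0, -0.7, -2.4]
gripper_width: 0.166
grasp_force: 61.7
```

```bash
python3 - <<'E'
from h import *
show(state()); w=cam("wrist"); Q=cloud(w); save("w5",w[0]); t=cam("top"); P=cloud(t); show(state())
import pickle; pickle.dump((w,t),open("w5.pkl","wb"))
for n,C in(("wrist",Q),("top",P)):
    # box rails
    reg=(np.hypot(C[...,0]-.565,C[...,1]+.046)<.12)
    for a,b,k in((.124,.14,"rail"),):
        m=reg&(C[...,2]>a)&(C[...,2]<b); l,lab,st,ce=cv2.connectedComponentsWithStats(m.astype(np.uint8))
        for i in range(1,l):
            if st[i,4]>100: print(n,k,st[i],cv2.minAreaRect((C[lab==i][:,:2]*1000).astype(np.float32)))
    reg=(np.hypot(C[...,0]-.4622,C[...,1]+.08)<.12)&(C[...,2]>.19)&(C[...,2]<.25)
    l,lab,st,ce=cv2.connectedComponentsWithStats(reg.astype(np.uint8))
    for i in range(1,l):
        if st[i,4]>100:p=C[lab==i];print(n,"lid",st[i],cv2.minAreaRect((p[:,:2]*1000).astype(np.float32)),np.percentile(p[:,2],[5,50,95]))
E
```

```text
{'time': 13.975, 'joint_pos': [-0.328, -0.327, 1.972, 0.0, 1.497, -0.651], 'tool_pos': [0.463, -0.079, 0.222], 'tool_rot': [0.0, 0.584, 0.812, 0.0], 'contact_force': [0.047, -0.668, -2.398], 'gripper_width': 0.166, 'grasp_force': 61.72}
{'time': 14.075, 'joint_pos': [-0.328, -0.327, 1.972, 0.0, 1.497, -0.651], 'tool_pos': [0.463, -0.079, 0.222], 'tool_rot': [0.0, 0.584, 0.811, 0.0], 'contact_force': [-0.449, -0.373, -1.759], 'gripper_width': 0.167, 'grasp_force': 61.721}
wrist rail [ 304  145  236  133 9407] ((564.1525268554688, -47.19532775878906), (174.21249389648438, 107.79129028320312), 18.447168350219727)
wrist lid [  115   176   327   161 34129] ((463.26727294921875, -80.30630493164062), (163.9333038330078, 76.09945678710938), 15.047130584716797) [0.21186769 0.21940043 0.24224067]
top rail [317 154  44  68 702] ((565.90234375, -45.89860534667969), (173.90963745117188, 109.3062973022461), 18.57677459716797)
top lid [340 188  18  38 354] ((495.87677001953125, -41.222015380859375), (41.96137237548828, 99.45587921142578), 85.5674819946289) [0.20804743 0.21745656 0.22132957]
top lid [360 224  28  21 228] ((416.2204895019531, -108.01712036132812), (72.4933090209961, 40.8414421081543), 71.22250366210938) [0.21397762 0.21792472 0.22157771]
```

View pics/w5.png

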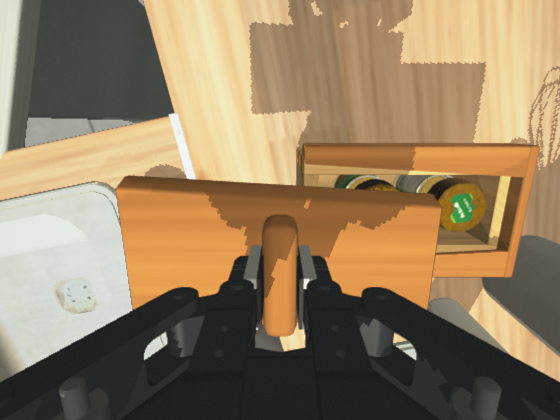

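The lid is held level over the mouth, front edge at (438,195)–(435,255), with the box behind it. I now fit the lid's tilt, yaw and offset in the box frame.

```bash
python3 - <<'E'
from h import *
import pickle
w,t=pickle.load(open("w5.pkl","rb"))
a=np.radians(18.45); X=np.array([np.cos(a),np.sin(a)]); Y=np.array([-X[1],X[0]]); o=np.array([.5641,-.0472])
def bf(C): d=C[...,:2]-o; return np.stack([d@X,d@Y,C[...,2]],-1)
for n,c in(("w",w),("t",t)):
    B=bf(cloud(c) if n=="w" else cloud(c)-np.array([.0018,.0012,0]))
    rgb=c[0].astype(int); col=(rgb[...,0]-rgb[...,2]>50)
    m=col&(B[...,2]>.195)&(B[...,2]<.232)&(abs(B[...,0]+.107)<.1)&(abs(B[...,1])<.06)
    p=B[m]; 
    A=np.c_[p[:,:2],np.ones(len(p))]
    for _ in range(3):
        k=np.linalg.lstsq(A,p[:,2],rcond=None)[0]; r=abs(A@k-p[:,2])<.004; A,p=A[r],p[r]
    print(n,len(p),"plane",k.round(4))
    L=[]
    for x in np.arange(-.185,-.04,.01):
        s=p[abs(p[:,0]-x)<.005]
        if len(s)>5: L.append((x,s[:,1].max(),s[:,1].min()))
    L=np.array(L); print((L*1000).round(1).tolist()); print("edge fit",np.polyfit(L[:,0],L[:,1],1))
    print("x range",np.percentile(p[:,0],[.3,99.7]))
print("tcp",((state()["tool_pos"][:2]-o)@np.c_[X,Y]).round(4))
E
```

```text
w 26199 plane [-0.0004 -0.0141  0.2194]
[[-185.0, 40.8, -27.2], [-175.0, 40.8, -24.2], [-165.0, 40.2, -18.3], [-155.0, 39.2, -14.4], [-145.0, 38.8, -19.5], [-135.0, 38.2, -17.1], [-125.0, 37.7, -0.8], [-115.0, 37.2, -35.5], [-105.0, 36.3, 25.1], [-95.0, 35.5, -34.7], [-85.0, 35.2, -4.2], [-75.0, 34.7, -17.5], [-65.0, 33.9, -19.8], [-55.0, 33.4, -14.0], [-45.0, 32.8, -19.1]]
edge fit [-0.06008648  0.03006682]
x range [-0.18447879 -0.02645621]
t 475 plane [ 0.0007 -0.0101  0.2179]
[[-185.0, -4.1, -41.3], [-175.0, 5.2, -39.3], [-165.0, 21.6, -39.8], [-155.0, 25.8, -38.8], [-145.0, 20.0, -36.1], [-135.0, 10.8, 2.5], [-95.0, 34.6, 24.7], [-85.0, 35.6, 15.4], [-75.0, 33.1, 9.8], [-65.0, 35.5, 3.6], [-55.0, 33.7, 1.3], [-45.0, 32.3, -1.6]]
edge fit [0.22237231 0.04924276]
x range [-0.18519629 -0.02586773]
tcp [-0.1058  0.0013]
```

>>> jog_arm(
  targets=[
    [[-0.01, 0, 0.8], [0, 0, 0], 5],
    [[-0.02, 0, 1.6], [0, 0, 0], 5],
    [[-0.02, 0, 2.4], [0, 0, 0], 5],
    [[-0.02, 0, 2.8], [0, 0, 0], 5],
    [[-0.02, 0, 3.1], [0, 0, 0], 5],
    [[-0.02, 0, 3.3], [0, 0, 0], 5],
    [[-0.02, 0, 3.3], [0, 0, 0], 5],
  ],
)

```text
time: 14.95
tool_pos: [0.4634, -0.0805, 0.1393]
tool_rot: [0.0, 0.585, 0.811, -0.0]
contact_force: [0.9, 0.0, -1.7]
gripper_width: 0.175
grasp_force: 61.7
```

>>> jog_arm(
  targets=[
    [[0, 0, 0.1], [0, 0, 0], 5],
    [[0, 0, 0.16], [0, 0, 0], 5],
    [[0, 0, 0.16], [0, 0, 0], 5],
    [[0, 0, 0.16], [0, 0, 0], 5],
  ],
)

```text
time: 15.45
tool_pos: [0.4635, -0.0805, 0.1355]
tool_rot: [0.0, 0.585, 0.811, 0.0]
contact_force: [0.3, 0.3, -0.8]
gripper_width: 0.17
grasp_force: 61.7
```

>>> jog_arm(
  targets=[
    [[0, 0, 0.05], [0, 0, 0], 5],
    [[0, 0, 0.1], [0, 0, 0], 5],
    [[0, 0, 0.1], [0, 0, 0], 5],
    [[0, 0, 0.1], [0, 0, 0], 5],
  ],
)

```text
time: 15.95
tool_pos: [0.4636, -0.0805, 0.1354]
tool_rot: [-0.0, 0.585, 0.811, -0.0]
contact_force: [-7.7, 2.3, 12.5]
gripper_width: 0.174
grasp_force: 63.5
```

Seated at the predicted height. I ease the downward load and slide in.

>>> jog_arm(
  targets=[
    [[0, 0, -0.06], [0, 0, 0], 5],
    [[0, 0.4, -0.06], [0, 0, 0], 5],
    [[0, 0.8, -0.06], [0, 0, 0], 5],
    [[0, 1.2, -0.06], [0, 0, 0], 5],
    [[0, 1.6, -0.06], [0, 0, 0], 5],
    [[0, 1.6, -0.06], [0, 0, 0], 5],
  ],
)

```text
time: 16.7
tool_pos: [0.5028, -0.0681, 0.1355]
tool_rot: [0.001, 0.585, 0.811, 0.001]
contact_force: [2.0, -0.4, 3.8]
gripper_width: 0.174
grasp_force: 62.6
```

>>> jog_arm(
  targets=[
    [[0, 0.3, 0], [0, 0, 0], 5],
    [[0, 0.6, 0], [0, 0, 0], 5],
    [[0, 0.9, 0], [0, 0, 0], 5],
    [[0, 1.2, 0], [0, 0, 0], 5],
    [[0, 1.2, 0], [0, 0, 0], 5],
  ],
)

```text
time: 17.32
tool_pos: [0.5288, -0.0586, 0.1355]
tool_rot: [-0.001, 0.585, 0.811, -0.001]
contact_force: [-8.5, -0.0, 11.1]
gripper_width: 0.168
grasp_force: 63.5
```

Resistance begins about 32 mm short, as expected. I slacken the grip and push with the rear finger so the lid centres itself.

>>> jog_arm(
  targets=[
    [[0, 0, -0.1], [0, 0, 0], 28],
    [[0, 0, -0.1], [0, 0, 0], 28],
    [[0, 0, -0.1], [0, 0, 0], 28],
    [[0, 0.2, -0.1], [0, 0, 0], 28],
    [[0, 0.5, -0.1], [0, 0, 0], 28],
    [[0, 0.8, -0.1], [0, 0, 0], 28],
    [[0, 0.8, -0.1], [0, 0, 0], 28],
  ],
)

```text
time: 18.2
tool_pos: [0.5484, -0.0513, 0.1363]
tool_rot: [-0.002, 0.585, 0.811, -0.0]
contact_force: [-4.4, 1.8, 1.3]
gripper_width: 0.28
grasp_force: 1.7
```

>>> jog_arm(
  targets=[
    [[0, 0.2, 0], [0, 0, 0], 28],
    [[0, 0.4, 0], [0, 0, 0], 28],
    [[0, 0.5, 0], [0, 0, 0], 28],
    [[0, 0.5, 0], [0, 0, 0], 28],
  ],
)

```text
time: 18.7
tool_pos: [0.5587, -0.0472, 0.1362]
tool_rot: [-0.003, 0.585, 0.811, -0.001]
contact_force: [-10.3, 1.5, 5.3]
gripper_width: 0.279
grasp_force: 4.3
```

>>> jog_arm(
  targets=[
    [[0, 0.1, 0], [0, 0, 0], 28],
    [[0, 0.2, 0], [0, 0, 0], 28],
    [[0, 0.3, 0], [0, 0, 0], 28],
    [[0, 0.3, 0], [0, 0, 0], 28],
  ],
)

```text
time: 19.2
tool_pos: [0.5608, -0.0463, 0.136]
tool_rot: [-0.008, 0.585, 0.811, -0.007]
contact_force: [-29.3, -1.8, 15.9]
gripper_width: 0.28
grasp_force: 14.4
```

```bash
cat > lid.py <<'E'
from h import *
# lid rear end, bar and box ends in the box frame from the top camera
t=cam("top"); C=cloud(t); save("t_last",t[0])
a=np.radians(18.5); X=np.array([np.cos(a),np.sin(a)]); Y=np.array([-X[1],X[0]]); o=np.array([.5659,-.0458])
d=C[...,:2]-o; x,y,z=d@X*1000,d@Y*1000,C[...,2]*1000
print("tcp",((state()["tool_pos"][:2]-o)@np.c_[X,Y]*1000).round(1))
rail=(abs(abs(y)-48)<5)&(z>124)&(z<140)&(abs(x)<110); lid=(abs(y)<28)&(z>124)&(z<140)&(abs(x)<130)
for s in(-1,1):
    for n,m in(("rail",rail),("lid",lid)):
        mm=m&(y*s>0); print(s,n,mm.sum(),np.percentile(x[mm],[1,99]).round(1) if mm.any() else "",np.median(z[mm]).round(1))
b=(abs(x)<40)&(abs(y)<35)&(z>146)&(z<162); print("bar",b.sum(), cv2.minAreaRect(np.c_[x[b],y[b]].astype(np.float32)) if b.any() else "",np.median(z[b]))
E
python3 lid.py
```

```text
tcp [-5.   1.1]
-1 rail 26 [-38.6 -15.5] 131.3
-1 lid 0  nan
1 rail 116 [-12.   84.6] 130.9
1 lid 92 [28.6 86.2] 130.8
bar 7 ((-7.0330963134765625, 11.267034530639648), (3.3537662029266357, 8.9736967086792), 69.1503677368164) 154.07157886838596
  return _methods._mean(a, axis=axis, dtype=dtype,
  ret = ret.dtype.type(ret / rcount)
```

```bash
python3 - <<'E'
from h import *
c=cam("wrist"); save("w6",c[0]); C=cloud(c); show(state())
a=np.radians(18.45); X=np.array([np.cos(a),np.sin(a)]); Y=np.array([-X[1],X[0]]); o=np.array([.5641,-.0472])
d=C[...,:2]-o; x,y,z=d@X*1000,d@Y*1000,C[...,2]*1000
for y0 in range(10,56,4):
    m=(abs(y-y0)<2)&(z>122)&(z<140)&(abs(x)<110)
    if m.sum()>20: print(y0,m.sum(),np.percentile(x[m],[.5,99.5]).round(1),np.median(z[m]).round(1))
b=(abs(x)<40)&(abs(y)<35)&(z>148)&(z<160); print(b.sum(),cv2.minAreaRect(np.c_[x[b],y[b]].astype(np.float32)))
E
```

```text
{'time': 19.3, 'joint_pos': [-0.212, -0.003, 1.833, -0.006, 1.332, -0.532], 'tool_pos': [0.561, -0.046, 0.136], 'tool_rot': [-0.008, 0.585, 0.811, -0.007], 'contact_force': [-28.495, -2.996, 16.844], 'gripper_width': 0.283, 'grasp_force': 14.317}
10 2164 [-85.1  85.4] 132.8
14 2255 [-85.1  85.4] 132.8
18 2321 [-85.4  85.3] 132.8
22 2388 [-85.1  85.4] 132.8
26 2648 [-85.3  85.2] 132.9
30 2725 [-85.3  85.4] 132.8
34 2828 [-85.1  85.3] 132.8
38 2881 [-85.4  85.3] 132.8
42 2972 [-86.3  85.5] 132.9
46 3027 [-85.9  85.2] 132.9
50 3130 [-86.1  85.1] 132.9
54 2184 [-86.1  84.9] 131.4
4659 ((-7.498062610626221, 0.8567142486572266), (49.782867431640625, 42.599605560302734), 53.222007751464844)
```

View pics/w6.png

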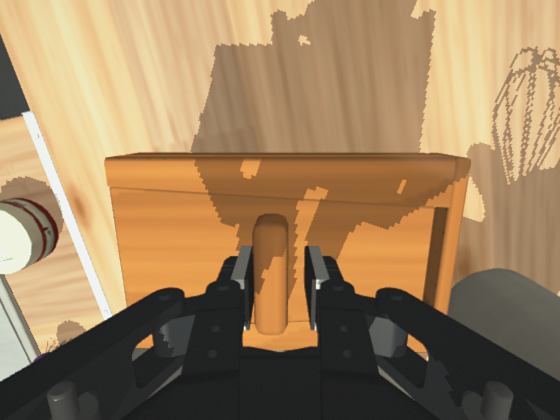

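The lid sits between the rails. Its rear edge at about column 110 lines up with the box's mouth end within about 1 mm by depth, and the far gap at (440,240) is the stop end. The push reached 29 N, so it is wedged. I back off, open and lift.

>>> jog_arm(
  targets=[
    [[0, -0.2, 0], [0, 0, 0], 28],
    [[0, -0.38, 0], [0, 0, 0], 28],
    [[0, -0.38, 0], [0, 0, 0], 28],
    [[0, -0.38, 0], [0, 0, 0], 60],
    [[0, -0.38, 0], [0, 0, 0], 60],
    [[0, -0.38, -0.3], [0, 0, 0], 60],
    [[0, -0.38, -1], [0, 0, 0], 60],
    [[0, -0.38, -2.5], [0, 0, 0], 60],
  ],
)

```text
time: 20.3
tool_pos: [0.5578, -0.0485, 0.1993]
tool_rot: [-0.001, 0.585, 0.811, -0.001]
contact_force: [0.5, 0.8, 1.2]
gripper_width: 0.599
grasp_force: 0.0
```

>>> jog_arm(
  targets=[
    [[0, 0, -2], [0, 0, 0], 60],
    [[0, 0, -4], [0, 0, 0], 60],
    [[0, 0, -4], [0, 0, 0], 60],
    [[0, 0, -4], [0, 0, 0], 60],
  ],
)

```text
time: 20.8
tool_pos: [0.5588, -0.0487, 0.3001]
tool_rot: [0.001, 0.585, 0.811, 0.0]
contact_force: [0.9, 0.3, -1.4]
gripper_width: 0.599
grasp_force: 0.0
```

```bash
python3 - <<'E'
from h import *
c=cam("wrist"); save("w7",c[0]); C=cloud(c); show(state())
a=np.radians(18.45); X=np.array([np.cos(a),np.sin(a)]); Y=np.array([-X[1],X[0]]); o=np.array([.5641,-.0472])
d=C[...,:2]-o; x,y,z=d@X*1000,d@Y*1000,C[...,2]*1000
for y0 in range(-54,56,6):
    m=(abs(y-y0)<2)&(z>122)&(z<140)&(abs(x)<110)
    if m.sum()>20: print(y0,m.sum(),np.percentile(x[m],[.5,99.5]).round(1),np.median(z[m]).round(1))
b=(abs(x)<40)&(abs(y)<35)&(z>148)&(z<163); print(b.sum(),cv2.minAreaRect(np.c_[x[b],y[b]].astype(np.float32)),np.median(z[b]))
E
```

```text
{'time': 20.85, 'joint_pos': [-0.22, -0.132, 1.681, -0.0, 1.594, -0.541], 'tool_pos': [0.558, -0.049, 0.299], 'tool_rot': [-0.001, 0.585, 0.811, -0.0], 'contact_force': [-0.24, 0.208, -0.724], 'gripper_width': 0.601, 'grasp_force': 0.0}
-54 201 [-85.3  85.1] 131.7
-48 604 [-85.9  84.7] 132.9
-42 600 [-86.2  85.5] 132.9
-36 556 [-85.3  85. ] 132.8
-30 571 [-85.7  85.7] 132.8
-24 495 [-86.4  85.5] 132.8
-18 568 [-86.   85.5] 132.9
-12 524 [-85.6  86. ] 132.8
-6 559 [-85.5  85.5] 133.0
0 585 [-85.7  85.4] 132.8
6 585 [-86.4  85.5] 132.9
12 563 [-86.   86.2] 132.8
18 572 [-86.   85.7] 132.9
24 614 [-86.2  85.7] 132.9
30 708 [-85.5  85.8] 132.8
36 748 [-85.3  85.6] 132.8
42 742 [-86.7  85.1] 132.9
48 700 [-86.   85.6] 132.9
54 372 [-85.7  85.3] 131.8
928 ((-6.844542503356934, 0.026018142700195312), (55.43321990966797, 15.771390914916992), 89.7643814086914) 155.09608207111913
```

View pics/w7.png

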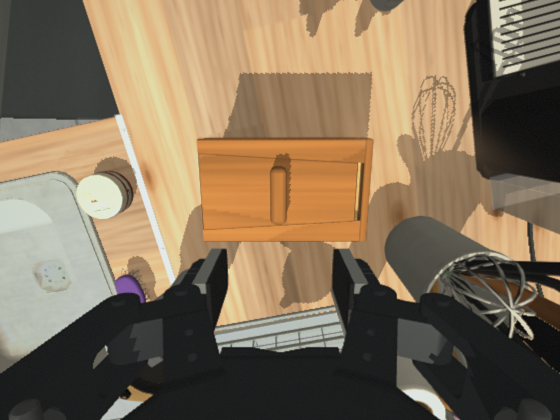

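The picture shows the lid in its ways with its rear end (203) flush with the box's mouth end. The bar at (278,195) is centred (y 0.0 mm, yaw 0.2°) and level (132.8 mm), and the gripper is clear. Handing in.

```bash
python3 -c "
from plant import *
print(job_done())"
```

```text
the job is handed in; nothing more can be done
None
```

The job is handed in: the stray jar stands upright in the spice box beside the stored one, and the lid measured flush to about 1 mm and centred after a 29 N push; the verdict was not shown.

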